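# Slide the biscuit packet out over the edge of the board

## Task

The flat biscuit packet lies on the chopping board and is hard to pick up. With the fingers, push it along the board until its end sticks out 5 cm past the board's short edge, on the side where the mug stands, lying flat and square to that edge, so that whoever drinks there can take it by the end. Only slide it, do not lift it, and leave the board, the mug, the jam jar and the coffee pod where they are.

Things in the scene. Friction and masses are not known exactly. Their poses are not given: they have to be found in the camera images.
- packet: flat brown and orange biscuit packet with crimped ends, rigid, about 0.1 kg, 80 x 185 x 11 mm (x, y, z), lying flat on the board, loose. Origin: centre of its underside; y runs along its length (its ends are at y = +-92 mm), z up. At the start its length lies within about 17 degrees of the board's length, and it is wholly on the board.
- board: light wooden chopping board, 230 x 340 x 22 mm (x, y, z), loose, about 1.1 kg, lying on the worktop; its upper face is 22 mm above the worktop. Origin: centre of its underside; y runs along its length, so its two short edges are the straight sides at y = +170 mm (to the robot's left) and y = -170 mm (to its right), z up.
- cup: white mug with red dots and a handle, 86 x 118 x 106 mm, upright on the worktop beyond one short edge of the board (left or right: it varies), loose. Origin: centre of its underside; z up. It marks the side to which the packet goes.
- jam: jam jar with a dark lid, 60 mm across, 110 mm high, upright on the worktop beyond the other short edge of the board, loose. Origin: centre of its underside; z up. To be left alone.
- pod: coffee pod with a green lid, 52 mm across, 43 mm high, standing on the board's strip farther from the robot, beside the packet's path, loose. Origin: centre of its underside; z up. To be left alone.
Mind the look-alikes: they are no part of the job. Of the things that look like the packet, the larger one is meant.

How it is judged:
By the outcome, as a careful person would: the job done as asked, in the order asked, and still so for the second after the job is handed in, with the robot touching nothing.
It also fails if it takes over 40 s, if anything falls off the work surface, if the arm or the gripper's body presses on something with over 40 N, if the wrist force passes 120 N, or if a joint passes its speed limit or range.

## Robot

A 6-joint arm with a two-finger parallel gripper is mounted at the origin on a cart in front of the work surface, level with it; the furniture and walls round the work are solid. World frame = base frame: x ahead of the robot, y to its left, z up, the work surface at z = 0. Lengths are in m, angles in rad, forces in N, time in s.
With the tool pointing down it reaches from about 0.3 to 0.775 m from the base axis. Payload 14.6 kg.
Tool frame: the origin (TCP) lies at the centre of the arm's flange, where the gripper is bolted on; the fingertips stand 199 mm ahead of it and the grasp point (between the pads) lies ctrl.tcp_to_grasp ahead of it (ctrl.tcp_to_grasp is the distance from the TCP to the grasp point, in m); z points along the fingers, y is the line along which they close (so a half turn about z gives the same grasp; the last joint's range is limited). The gripper opens to 94 mm and grips with 3 to 60 N. Pads are 16 mm wide; open, the fingers measure 119 mm over their backs; the gripper's body (75 mm by 177 mm) begins 78 mm behind the grasp point.
Start: joints at [-1.261, 0.3, 1.521, -0, 1.321, -0.067], TCP at [0.202, -0.511, 0.405] pointing down, gripper open.
Joint ranges: [-3.03, 3.03], [-0.79, 2.21], [0.23, 2.52], [-1.04, 4.18], [0, 3.07], [-2.55, 2.55]. Speed limits (rad/s): [2.22, 2.22, 2.57, 3.14, 3.14, 3.14].

## Interface

Orientations are given as [roll, pitch, yaw] about the fixed x, y, z axes, in that order (R = Rz(yaw) Ry(pitch) Rx(roll)).
In Python, from station import ctrl gives the robot as it stands. The module is installed in compiled form; this text tells all that it offers.
- The arm moves only by the shell command python3 -m jog 'ROWS' [OPENING] [FORCE]. ROWS is JSON, a list of rows, each a list of 6 numbers: the shift along the tool's x, y, z in cm, then the turn, a rotation vector about the tool's x, y, z in rad. In form: [[tx, ty, tz, ax, ay, az], ...]. A call has 1 to 8 rows; each row is the pose to reach, as a shift and turn from the pose commanded when the call began, along the tool's axes at that moment; what a row does not reach only later rows make up. A row lasts 1/10 s, in which the tool goes at most 50 mm and 8.59 degrees, less where a joint would pass 70% of its speed; a pose out of reach is approached as far as the arm can. A call with a gripper value outside its range is refused whole. OPENING is the opening in per cent of the stroke, from 0 (shut) to 100 (fully open), set as the call begins (- or left out, the last holds). The fingers move at their own pace and stop on an object; FORCE is the grip in N (left out, the last holds). Time passes only in rows, so rows that repeat a pose let the fingers close. It gives the time, the measured TCP pose, the force, the opening and the grip force at its end, in the units of the state.
- ctrl.get_obs(): the state, without advancing time (a new reading comes with each control period).
- ctrl.camera(name): name is "scene" or "side" or "wrist"; returns a dict with "img" (480x640x3 uint8, blue, green, red), "intrinsics" (3x3 intrinsics, pixels), "k1" (the pictures are not rectified: a ray, as slopes to the right and down, at radius r is drawn at 1 + k1 r^2 times it, then the intrinsics apply), "R" (3x3) and "t" (3): a world point X has camera coordinates R X + t. Camera axes: x right, y down, z forward; pixel columns grow to the right and rows downward; lengths in m; the calibration is good to about 2 mm. A picture is of the moment at which its call begins. There is no depth.
- ctrl.hand_in(): hands the job in; it is judged then, once.
The state is a dict: "time_s": time; "qpos": joint angles; "joint_vel": joint speeds; "tau": joint torques, N m; "ee_pos": TCP position; "eef_rot": TCP orientation; "force": force on the tool from outside, world axes, zero at the start; "moment": the same for the moment, N m; "grip_width": finger opening in m; "grip_force": force on a finger pad.
Only numpy, scipy, OpenCV 4.12 (cv2) and the standard library are available. Lean on these libraries where they do the work, as an engineer would, in place of code of your own. Each camera call takes 0.05 s, during which the arm holds its last target. There are 200 camera calls.

## Working session

There is one attempt and no reset: what is moved stays moved. The work goes in short steps, Python scripts to look and compute and a shell command to move; the robot and the scene stay as the last step left them, time stands still between calls to the robot, and variables do not carry over. Pictures are saved under pics/ and viewed, at most 10 in all, crops included, and the job is handed in when it is done.

```bash
mkdir -p pics
cat > h.py <<'E'
import numpy as np, cv2
from station import ctrl
def snap(n,f):
    c=ctrl.camera(n); cv2.imwrite('pics/'+f,c['img']); np.savez('pics/'+f+'.npz',K=c['intrinsics'],k1=c['k1'],R=c['R'],t=c['t']); return c
def back(f,uv,z):
    c=np.load('pics/'+f+'.npz'); K=c['K'];k=float(c['k1']);R=c['R'];t=c['t'].ravel()
    out=[]
    for u,v in uv:
        d=np.array([(u-K[0,2])/K[0,0],(v-K[1,2])/K[1,1]]);s=d.copy()
        for _ in range(30): s=d/(1+k*(s@s))
        r=R.T@np.array([s[0],s[1],1]); o=-R.T@t
        out.append(o+r*(z-o[2])/r[2])
    return np.array(out)
E
python3 - <<'E'
from h import *
for n in("scene","side"):
    c=snap(n,n+'0.png'); print(n,-c['R'].T@np.ravel(c['t']))
o=ctrl.get_obs(); print(o['ee_pos'],o['eef_rot'],ctrl.tcp_to_grasp,o['time_s'],o['grip_width'])
E
```

```text
scene [-0.19625854  1.0363565   0.70333248]
side [-0.0051614  -1.01274398  1.00070205]
[ 0.20236429 -0.51137906  0.40413636] [-3.14054470e+00 -3.71167822e-05  3.76796547e-01] 0.1804 0.1 0.09392995830110211
```

View pics/scene0.png

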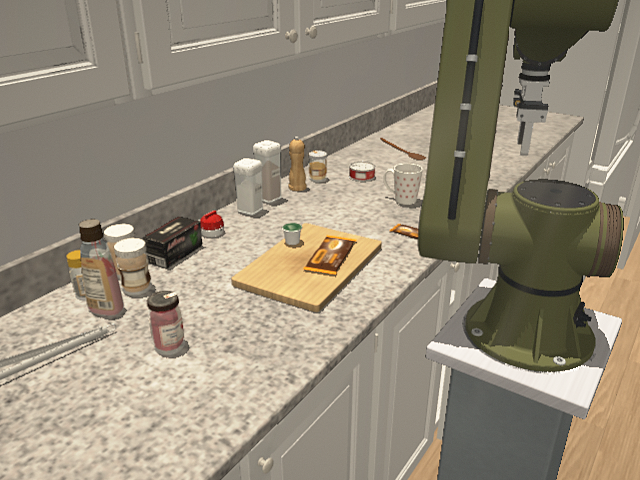

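View pics/side0.png

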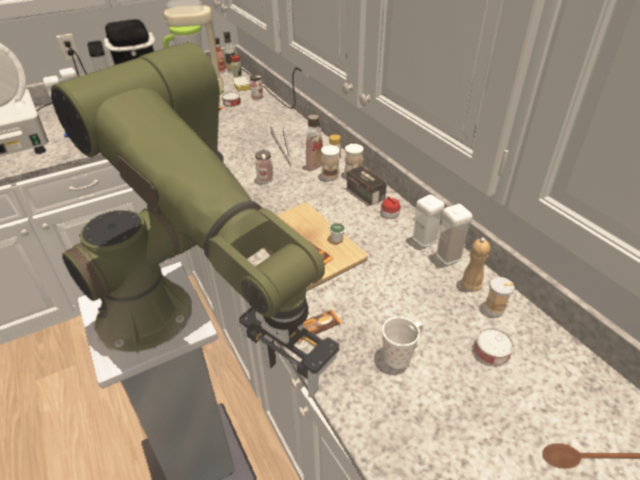

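The mug stands on the right (-y), around (405,185) in the scene view. The jam jar is on the left at (167,325), the packet is near (331,255) and the pod near (292,234). I'll enlarge the board for corner positions.

Run:
```python
import cv2
i=cv2.imread('pics/scene0.png')[210:320,225:395]
cv2.imwrite('pics/c0.png',cv2.resize(i,None,fx=4.7,fy=4.7,interpolation=cv2.INTER_CUBIC))
```

```text
(no output)
```

View pics/c0.png

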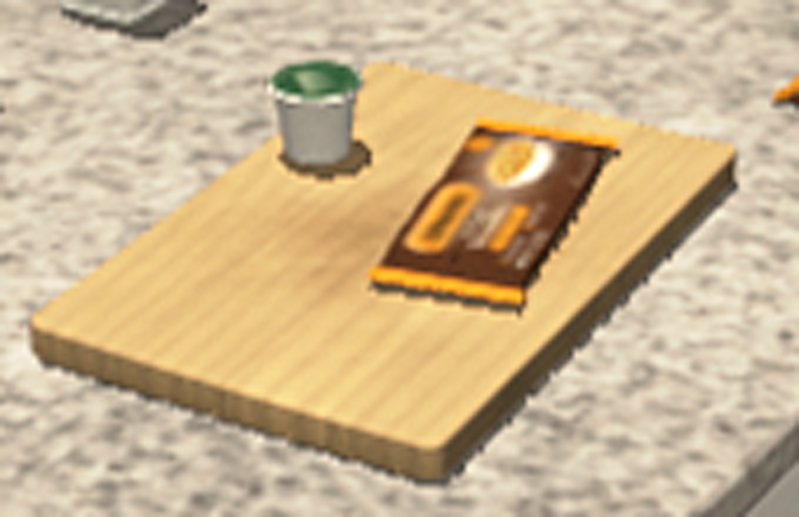

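Run:
```python
from h import *
s=4.7
f=lambda L:[(225+(u+.5)/s-.5,210+(v+.5)/s-.5) for u,v in L]
np.set_printoptions(precision=4,suppress=True)
b=back('scene0.png',f([(30,322),(443,450),(737,152),(370,65)]),.022);print(b)
p=back('scene0.png',f([(372,280),(522,303),(615,148),(480,123)]),.028);print(p,p.mean(0))
for q in(b,p):
  for i in range(4): d=q[(i+1)%4]-q[i];print(np.hypot(*d[:2]),np.degrees(np.arctan2(d[1],d[0])))
print(back('scene0.png',f([(317,158)]),.022))
print(back('scene0.png',[(405,206),(167,352)],0))
```

```text
[[ 0.6081  0.2113  0.022 ]
 [ 0.3817  0.1902  0.022 ]
 [ 0.4136 -0.1368  0.022 ]
 [ 0.6399 -0.1133  0.022 ]]
[[ 0.4896  0.094   0.028 ]
 [ 0.417   0.071   0.028 ]
 [ 0.4644 -0.0938  0.028 ]
 [ 0.5404 -0.0777  0.028 ]] [ 0.4779 -0.0016  0.028 ]
0.22734437036834915 -174.68952552085636
0.3286371985645595 -84.43035904759215
0.2274498183193558 5.929909170543321
0.32617870506021474 95.58778240918825
0.07613682821702376 -162.48595823996564
0.17147501276560254 -73.97634820551879
0.07772112415629326 11.943021077436288
0.17899150872300115 106.47596948761479
[[ 0.596  -0.0037  0.022 ]]
[[ 0.4879 -0.4173  0.    ]
 [ 0.5501  0.4603  0.    ]]
```

```bash
python3 -m jog '[[46.3,-49.8,0,0,0,-1.29],[46.3,-49.8,0,0,0,-1.29],[46.3,-49.8,0,0,0,-1.29],[46.3,-49.8,0,0,0,-1.29],[46.3,-49.8,0,0,0,-1.29],[46.3,-49.8,0,0,0,-1.29],[46.3,-49.8,0,0,0,-1.29],[46.3,-49.8,0,0,0,-1.29]]' 43
cat > to.py <<'E'
import sys
from h import *
from scipy.spatial.transform import Rotation as Ro
x,y,z,yaw=map(float,sys.argv[1:5]); o=ctrl.get_obs()
R=Ro.from_euler('xyz',o['eef_rot']); T=Ro.from_euler('xyz',[np.pi,0,yaw])
print(np.round(R.inv().apply(np.array([x,y,z])-o['ee_pos'])*100,2),np.round((R.inv()*T).as_rotvec(),3))
E
python3 to.py .4496 .1225 .404 1.667
```

```text
time_s: 0.9
ee_pos: [0.3479, -0.1368, 0.4047]
eef_rot: [3.141, 0.0, 1.583]
force: [0.5, -0.1, 0.8]
grip_width: 0.0404
grip_force: 0.0
[25.81 10.48  0.07] [ 0.     0.    -0.084]
```

```bash
python3 -m jog '[[25.8,10.5,0,0,0,-0.084],[25.8,10.5,0,0,0,-0.084],[25.8,10.5,0,0,0,-0.084],[25.8,10.5,0,0,0,-0.084],[25.8,10.5,0,0,0,-0.084],[25.8,10.5,0,0,0,-0.084],[25.8,10.5,0,0,0,-0.084],[25.8,10.5,0,0,0,-0.084]]'
python3 to.py .4496 .1225 .30 1.667
python3 -c "
from h import *
snap('wrist','w1.png')"
```

```text
time_s: 1.7
ee_pos: [0.4512, 0.1199, 0.4042]
eef_rot: [-3.14, 0.0, 1.662]
force: [-0.4, -0.1, 0.0]
grip_width: 0.0406
grip_force: 0.0
[ 0.27 -0.12 10.42] [-0.001  0.    -0.005]
```

View pics/w1.png

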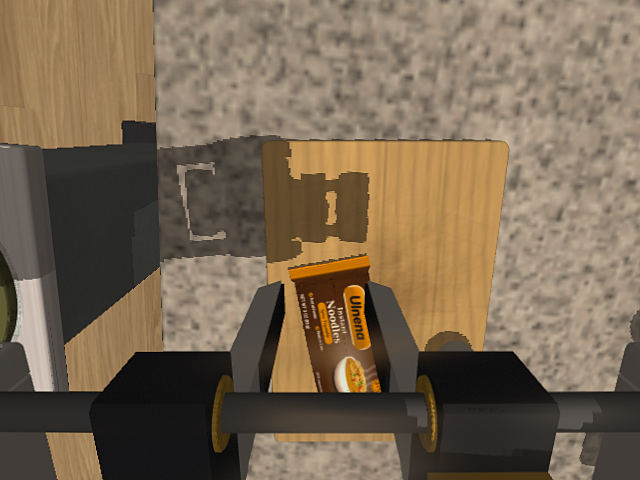

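The wrist view shows the board's left short edge from (262,141) to (509,141), its long edges running to (275,440) and (485,350), and the packet's near end at (289,268)–(370,256).

Run:
```python
from h import *
np.set_printoptions(precision=4,suppress=True)
b=back('w1.png',[(280,141),(495,141),(264,200),(275,430),(505,200),(487,350),(300,440)],.022);print(b)
p=back('w1.png',[(289,268),(368,255),(322,391),(373,290)],.028);print(p)
for q,i,j in((b,0,1),(b,2,3),(b,4,5),(p,0,1),(p,0,2)):
  d=q[j]-q[i];print(np.hypot(*d[:2]),np.degrees(np.arctan2(d[1],d[0])))
```

```text
[[ 0.4031  0.1892  0.022 ]
 [ 0.5992  0.2074  0.022 ]
 [ 0.3911  0.1334  0.022 ]
 [ 0.4164 -0.1325  0.022 ]
 [ 0.6204  0.1546  0.022 ]
 [ 0.6375 -0.0072  0.022 ]
 [ 0.4461 -0.1439  0.022 ]]
[[ 0.4198  0.069   0.028 ]
 [ 0.4959  0.0896  0.028 ]
 [ 0.4652 -0.0702  0.028 ]
 [ 0.5054  0.0533  0.028 ]]
0.1969432608470022 5.302822469036603
0.26706799585080016 -84.56677478986498
0.1626629583428427 -83.97347317216902
0.0787561549680262 15.131907639887517
0.14645199689589558 -71.97348310764139
```

```bash
python3 -m jog '[[0.2,0,4,0,0,-0.005],[0.2,0,8,0,0,-0.005],[0.2,0,12,0,0,-0.005],[0.2,0,15,0,0,-0.005],[0.2,0,17,0,0,-0.005],[0.2,0,17.9,0,0,-0.005],[0.2,0,17.9,0,0,-0.005],[0.2,0,17.9,0,0,-0.005]]'
python3 - <<'E'
from h import *
o=ctrl.get_obs();p=o['ee_pos'];u=np.array([.9954,.0958]);v=np.array([-.0958,.9954])
print(p,o['eef_rot'],p[:2]@u,p[:2]@v)
E
```

```text
time_s: 2.55
ee_pos: [0.4514, 0.1214, 0.2267]
eef_rot: [3.14, -0.0, 1.665]
force: [0.3, 0.6, -0.8]
grip_width: 0.0403
grip_force: 0.0
[0.45137513 0.12142699 0.22667577] [ 3.14025252e+00 -1.01934189e-04  1.66510564e+00] 0.4609315128440784 0.07762668375548061
```

```bash
python3 -m jog '[[-0.7,0,0.2,0,0,0],[-1.5,0,0.2,0,0,0],[-2.2,0,0.2,0,0,0],[-2.8,0,0.2,0,0,0],[-3.4,0,0.2,0,0,0],[-4,0,0.2,0,0,0],[-4.6,0,0.2,0,0,0],[-5.2,0,0.2,0,0,0]]'; python3 -m jog '[[-0.6,0,0,0,0,0],[-1.2,0,0,0,0,0],[-1.8,0,0,0,0,0],[-2.4,0,0,0,0,0],[-3,0,0,0,0,0],[-3.4,0,0,0,0,0],[-3.6,0,0,0,0,0],[-3.6,0,0,0,0,0]]'
python3 - <<'E'
from h import *
o=ctrl.get_obs();p=o['ee_pos'];u=np.array([.9954,.0958]);v=np.array([-.0958,.9954])
print(p[:2]@u,p[:2]@v)
c=snap('scene','s2.png')
i=c['img'][200:320,225:395]
cv2.imwrite('pics/c2.png',cv2.resize(i,None,fx=4.7,fy=4.7,interpolation=cv2.INTER_CUBIC))
E
```

```text
time_s: 3.35
ee_pos: [0.4561, 0.0696, 0.2237]
eef_rot: [3.142, -0.0, 1.666]
force: [1.1, 1.2, 0.8]
grip_width: 0.0405
grip_force: 0.4
time_s: 4.15
ee_pos: [0.4594, 0.034, 0.2236]
eef_rot: [-3.141, 0.0, 1.666]
force: [-1.1, -0.9, 0.2]
grip_width: 0.0406
grip_force: 0.0
0.4605888272884556 -0.010178419688715032
```

View pics/c2.png

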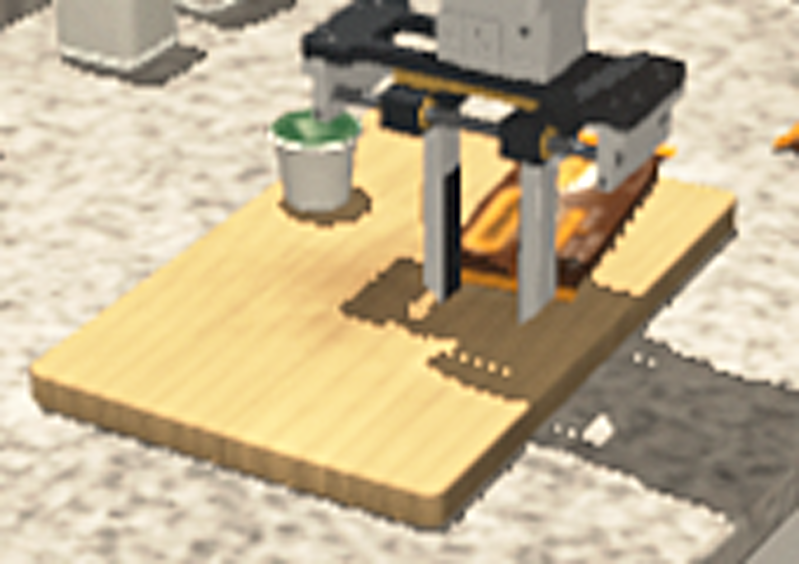

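The board has not moved. The packet lies flush against both fingertips, near (455,285)–(575,295) in the crop. I'll push to just short of the goal, back off and measure from above.

```bash
python3 -m jog '[[-0.5,0,0,0,0,0],[-1,0,0,0,0,0],[-1.5,0,0,0,0,0],[-2,0,0,0,0,0],[-2.3,0,0,0,0,0],[-2.5,0,0,0,0,0],[-2.5,0,0,0,0,0],[-2.5,0,0,0,0,0]]'; python3 -c "
from h import *
o=ctrl.get_obs();p=o['ee_pos'];print(p[:2]@[.9954,.0958],p[:2]@[-.0958,.9954])"
python3 -m jog '[[1,0,0,0,0,0],[1.5,0,0,0,0,0],[1.5,0,-4,0,0,0],[1.5,0,-9,0,0,0],[-2,0,-13,0,0,0],[-7,0,-17,0,0,0],[-10,0,-18,0,0,0],[-10,0,-18,0,0,0]]'
python3 -c "
from h import *
snap('wrist','w3.png')"
```

```text
time_s: 5.0
ee_pos: [0.4618, 0.0094, 0.2236]
eef_rot: [-3.142, -0.0, 1.666]
force: [0.0, 0.0, -1.1]
grip_width: 0.0406
grip_force: 0.0
0.4605796296437079 -0.034930936985765465
time_s: 5.8
ee_pos: [0.4715, -0.093, 0.4065]
eef_rot: [3.137, 0.002, 1.663]
force: [1.0, 1.0, 0.2]
grip_width: 0.0402
grip_force: 0.0
```

View pics/w3.png

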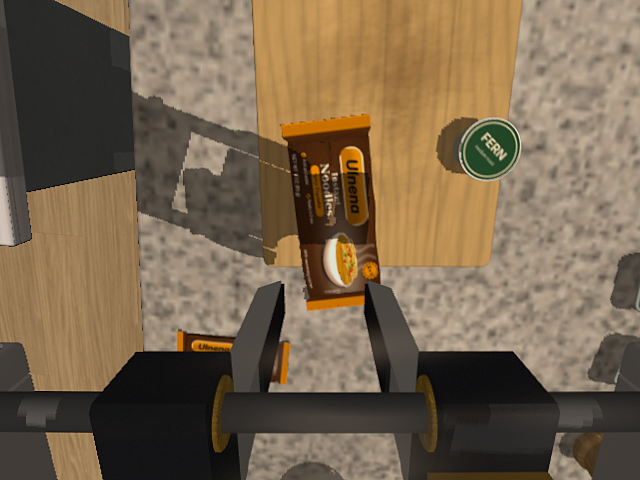

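Seen from above, the board's right short edge runs at about row 266 from (268,266) to (488,266). The packet's corners are at (282,130), (370,117), (308,308) and (380,302), so it is still a few degrees off square. I'll enlarge the view to measure it.

Run:
```python
from h import *
c=snap('wrist','w4.png'); print(ctrl.get_obs()['ee_pos'])
cv2.imwrite('pics/c4.png',cv2.resize(c['img'][95:320,240:510],None,fx=2.6,fy=2.6,interpolation=cv2.INTER_CUBIC))
```

```text
[ 0.47119492 -0.09013638  0.40346641]
```

View pics/c4.png

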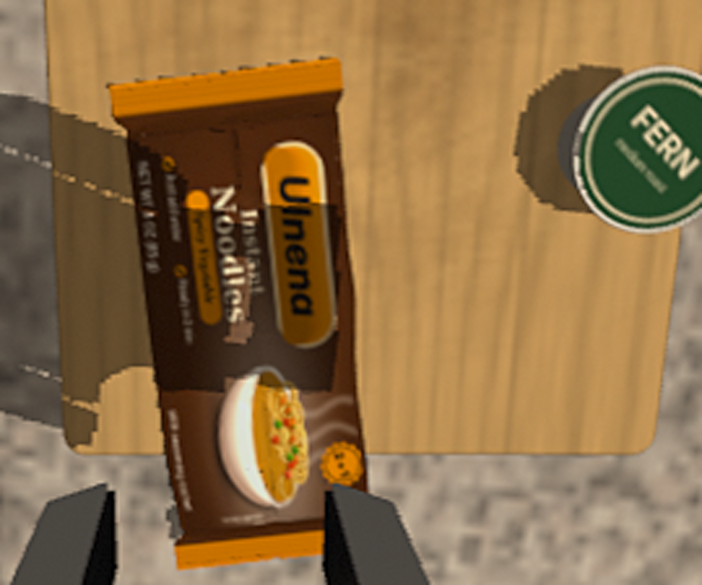

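Run:
```python
from h import *
np.set_printoptions(precision=4,suppress=True)
s=2.6
f=lambda L:[(240+(u+.5)/s-.5,95+(v+.5)/s-.5) for u,v in L]
u=np.array([.9954,.0958]);v=np.array([-.0958,.9954])
def pr(n,L,z):
  q=back('w4.png',f(L),z)[:,:2]; print(n,np.c_[q,q@u,q@v])
  for i in range(0,len(q)-1,2): d=q[i+1]-q[i];print('  ',np.hypot(*d),np.degrees(np.arctan2(d[1],d[0])))
pr('edge/left',[(95,453),(630,453),(64,420),(48,50)],.022)
for z in(.026,.030): pr('pk',[(110,87),(341,58),(178,568),(322,556),(110,87),(178,568)],z)
```

```text
edge/left [[ 0.4281 -0.1468  0.4121 -0.1871]
 [ 0.6347 -0.1278  0.6195 -0.188 ]
 [ 0.4155 -0.1345  0.4007 -0.1737]
 [ 0.4033 -0.0004  0.4014 -0.039 ]]
   0.20745763660304803 5.256228937923054
   0.13460726559163583 95.20413729423832
pk [[ 0.4258 -0.0107  0.4228 -0.0514]
 [ 0.504   0.0062  0.5023 -0.0421]
 [ 0.464  -0.1907  0.4436 -0.2342]
 [ 0.5203 -0.1803  0.5006 -0.2293]
 [ 0.4258 -0.0107  0.4228 -0.0514]
 [ 0.464  -0.1907  0.4436 -0.2342]]
   0.08001673633427361 12.177896723332898
   0.057175075246972434 10.47968678905453
   0.18399583187969937 -78.01014219673463
pk [[ 0.4262 -0.0107  0.4232 -0.0515]
 [ 0.5036  0.006   0.5018 -0.0423]
 [ 0.464  -0.1887  0.4438 -0.2322]
 [ 0.5196 -0.1784  0.5001 -0.2273]
 [ 0.4262 -0.0107  0.4232 -0.0515]
 [ 0.464  -0.1887  0.4438 -0.2322]]
   0.07912481453633963 12.177896723332912
   0.056537762376596884 10.479686789054524
   0.18194488728109803 -78.01014219673465
```

The packet is still about 6.5° off, since only the far finger carried the push. It needs another 6.5 mm of travel. I'll nudge its near long side at the left end with closed fingers to square it, then finish with an end push.

```bash
python3 -m jog '[[3,-3,0,0,0,0],[6.5,-6.4,0,0,0,0],[6.5,-6.4,4,0,0,0],[6.5,-6.4,9,0,0,0],[6.5,-6.4,13,0,0,0],[6.5,-6.4,16.5,0,0,0],[6.5,-6.4,17.9,0,0,0],[6.5,-6.4,17.9,0,0,0]]' 0 5
python3 to.py .4016 -.0317 .2237 1.663
python3 -c "
from h import *
o=ctrl.get_obs();p=o['ee_pos'];print(p,p[:2]@[.9954,.0958],p[:2]@[-.0958,.9954])"
```

```text
time_s: 6.7
ee_pos: [0.4005, -0.0302, 0.2224]
eef_rot: [-3.136, -0.001, 1.668]
force: [0.2, -0.3, 0.7]
grip_width: 0.0007
grip_force: 0.0
[-0.16  0.1  -0.13] [-0.005 -0.001  0.005]
[ 0.40046919 -0.03023005  0.22237464] 0.3957309914456717 -0.0684559389041798
```

```bash
python3 -m jog '[[0,0.8,-0.1,0,0,0],[0,1.3,-0.1,0,0,0],[0,1.7,-0.1,0,0,0],[0,2.0,-0.1,0,0,0],[0,2.3,-0.1,0,0,0],[0,2.6,-0.1,0,0,0],[0,2.6,-0.1,0,0,0],[0,2.6,-0.1,0,0,0]]'
python3 -c "
from h import *
o=ctrl.get_obs();p=o['ee_pos'];print(p,p[:2]@[.9954,.0958],p[:2]@[-.0958,.9954])"
python3 -m jog '[[0,-1.5,0,0,0,0],[0,-1.5,-4,0,0,0],[0,-1.5,-9,0,0,0],[-4,-1.5,-14,0,0,0],[-9,-1.5,-18,0,0,0],[-12,-1.5,-18,0,0,0],[-12,-1.5,-18,0,0,0],[-12,-1.5,-18,0,0,0]]'
cat > meas.py <<'E'
import sys
from h import *
np.set_printoptions(precision=4,suppress=True)
n=sys.argv[1]; c=snap('wrist',n); im=c['img']; o=ctrl.get_obs(); print(o['ee_pos'],o['eef_rot'])
hsv=cv2.cvtColor(im,cv2.COLOR_BGR2HSV)
m=((hsv[...,0]<22)&(hsv[...,1]>170)|(hsv[...,0]<14)&(hsv[...,1]>110)&(hsv[...,2]<120)).astype('uint8')
m=cv2.morphologyEx(m,cv2.MORPH_CLOSE,np.ones((9,9)))
k,l,st,ce=cv2.connectedComponentsWithStats(m)
u=np.array([.9957,.0924]);v=np.array([-.0924,.9957])
for i in range(1,k):
  if st[i,4]>3000:
    ct=max(cv2.findContours((l==i).astype('uint8'),0,1)[0],key=len)[:,0]
    q=back(n,ct,.028)[:,:2]; print(st[i])
    q=np.c_[q@u,q@v].astype('float32'); b=cv2.boxPoints(cv2.minAreaRect(q*1000)); print(b, q.min(0),q.max(0))
    cv2.polylines(im,[ct.reshape(-1,1,2)],True,(255,0,255),1)
cv2.imwrite('pics/m_'+n,im)
E
python3 meas.py w5.png
```

```text
time_s: 7.5
ee_pos: [0.4273, -0.0291, 0.2256]
eef_rot: [-3.142, -0.0, 1.666]
force: [0.7, 0.9, -0.6]
grip_width: 0.0004
grip_force: 0.0
[ 0.42726821 -0.02914302  0.22559808] 0.42251087411047034 -0.06994125987166114
time_s: 8.3
ee_pos: [0.4235, -0.1507, 0.4055]
eef_rot: [-3.142, -0.0, 1.664]
force: [-0.4, 0.4, 0.6]
grip_width: 0.0005
grip_force: 0.0
[ 0.4235 -0.1498  0.405 ] [-3.1407 -0.0007  1.6649]
[  347    53    94   211 15817]
[[ 425.9045  -49.029 ]
 [ 440.6965 -233.0775]
 [ 520.4498 -226.6677]
 [ 505.6578  -42.6193]] [ 0.4265 -0.232 ] [ 0.52   -0.0427]
[ 220  289   77   52 3169]
[[ 298.1214 -310.4523]
 [ 373.0157 -319.4057]
 [ 379.1713 -267.9143]
 [ 304.277  -258.9608]] [ 0.2983 -0.3176] [ 0.3785 -0.2598]
```

View pics/m_w5.png

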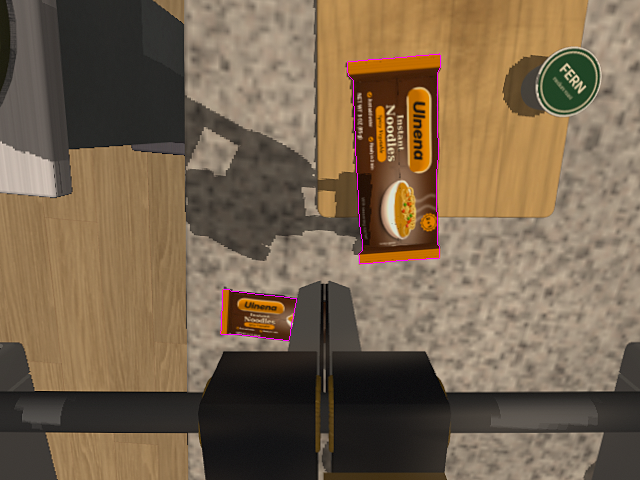

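The packet is outlined at (347,53)–(441,263) and measures 185 x 80 mm. It is still 4.6° off square, and the fingertips are thinner than I assumed. One more side push of about 8 mm past contact.

```bash
python3 -m jog '[[5,0,0,0,0,0],[10,0,0,0,0,0],[11.8,0,3,0,0,0],[11.8,0,8,0,0,0],[11.8,0,13,0,0,0],[11.8,0,16.5,0,0,0],[11.8,0,18,0,0,0],[11.8,0,18,0,0,0]]'
python3 -m jog '[[0,0.8,0,0,0,0],[0,1.3,0,0,0,0],[0,1.6,0,0,0,0],[0,1.9,0,0,0,0],[0,2.2,0,0,0,0],[0,2.3,0,0,0,0],[0,2.3,0,0,0,0]]'
python3 -c "
from h import *
o=ctrl.get_obs();p=o['ee_pos'];print(p,p[:2]@[.9957,.0924],p[:2]@[-.0924,.9957])"
python3 -m jog '[[0,-1.5,0,0,0,0],[0,-1.5,-4,0,0,0],[0,-1.5,-9,0,0,0],[-4,-1.5,-14,0,0,0],[-9,-1.5,-18,0,0,0],[-12,-1.5,-18,0,0,0],[-12,-1.5,-18,0,0,0],[-12,-1.5,-18,0,0,0]]'
python3 meas.py w6.png
```

```text
time_s: 9.15
ee_pos: [0.4117, -0.0313, 0.2236]
eef_rot: [-3.137, -0.001, 1.667]
force: [-0.2, 0.0, 0.8]
grip_width: 0.0007
grip_force: 0.0
time_s: 9.85
ee_pos: [0.4356, -0.0303, 0.2262]
eef_rot: [3.141, -0.0, 1.666]
force: [-2.9, 0.8, 7.0]
grip_width: 0.0006
grip_force: 3.5
[ 0.43559359 -0.03027399  0.22623134] 0.43092322585305515 -0.07039265788994711
time_s: 10.65
ee_pos: [0.4317, -0.1519, 0.4058]
eef_rot: [3.141, 0.0, 1.664]
force: [0.4, -0.2, -0.5]
grip_width: 0.0006
grip_force: 0.0
[ 0.4317 -0.151   0.4053] [-3.1411 -0.0005  1.6649]
[  347    57    94   206 15779]
[[ 434.7043  -48.7935]
 [ 437.5803 -233.3992]
 [ 517.3932 -232.1558]
 [ 514.5173  -47.55  ]] [ 0.4347 -0.2331] [ 0.5164 -0.0478]
[ 213  287   84   53 3498]
[[ 298.7285 -310.451 ]
 [ 381.4569 -320.269 ]
 [ 387.5589 -268.8523]
 [ 304.8306 -259.0343]] [ 0.2993 -0.3187] [ 0.3868 -0.2598]
```

It is within 0.9° now. The end still needs about 3 mm more past the edge. I'll push the end squarely with both fingers, opened wider.

```bash
python3 -m jog '[[5,1.5,0,0,0,0],[10,3,0,0,0,0],[14.5,5,0,0,0,0],[17,5.9,0,0,0,0],[17,5.9,0,0,0,0],[17,5.9,4,0,0,0],[17,5.9,9,0,0,0],[17,5.9,13,0,0,0]]' 64
python3 to.py .4746 .0229 .2245 1.663
```

```text
time_s: 11.5
ee_pos: [0.4733, 0.0242, 0.2732]
eef_rot: [-3.14, -0.0, 1.667]
force: [0.4, 0.0, 0.2]
grip_width: 0.059
grip_force: 0.0
[-0.14  0.13  4.87] [-0.002 -0.     0.004]
```

```bash
python3 -m jog '[[0,0.1,2,0,0,0],[0,0.1,4,0,0,0],[0,0.1,5,0,0,0],[0,0.1,5,0,0,0],[0,0.1,5,0,0,0]]'
python3 -c "
from h import *
o=ctrl.get_obs();p=o['ee_pos'];print(p,o['eef_rot'],p[:2]@[.9957,.0924],p[:2]@[-.0924,.9957])"
```

```text
time_s: 12.0
ee_pos: [0.4756, 0.0238, 0.2263]
eef_rot: [3.141, 0.0, 1.666]
force: [0.1, 0.4, 0.2]
grip_width: 0.0601
grip_force: 0.0
[0.4755536  0.02384638 0.22625846] [3.14114199e+00 5.61440705e-05 1.66609729e+00] 0.4757121282990705 -0.02019731298932493
```

```bash
python3 -m jog '[[-0.8,0,0.1,0,0,0],[-1.3,0,0.1,0,0,0],[-1.6,0,0.1,0,0,0],[-1.9,0,0.1,0,0,0],[-2.1,0,0.1,0,0,0],[-2.3,0,0.1,0,0,0],[-2.3,0,0.1,0,0,0],[-2.3,0,0.1,0,0,0]]'
python3 -c "
from h import *
o=ctrl.get_obs();p=o['ee_pos'];print(p,o['eef_rot'],p[:2]@[.9957,.0924],p[:2]@[-.0924,.9957])"
python3 -m jog '[[1.5,0,0,0,0,0],[1.5,0,-5,0,0,0],[1.5,0,-10,0,0,0],[-2,-3,-15,0,0,0],[-7,-5,-18,0,0,0],[-12,-6,-18,0,0,0],[-15,-6,-18,0,0,0],[-15,-6,-18,0,0,0]]' 0
python3 -m jog '[[0,0,0,0,0,0],[0,0,0,0,0,0]]'
python3 meas.py w7.png
```

```text
time_s: 12.8
ee_pos: [0.4777, 0.0008, 0.2246]
eef_rot: [-3.141, 0.0, 1.666]
force: [-0.1, -0.5, -0.4]
grip_width: 0.0605
grip_force: 0.0
[0.47767512 0.00080699 0.22460303] [-3.14145808e+00  2.32175618e-05  1.66579848e+00] 0.47569568726566785 -0.04333366003275587
time_s: 13.6
ee_pos: [0.4315, -0.1579, 0.4055]
eef_rot: [3.14, 0.001, 1.662]
force: [-0.4, 0.4, 0.7]
grip_width: 0.0013
grip_force: 0.0
time_s: 13.8
ee_pos: [0.4323, -0.1535, 0.4043]
eef_rot: [-3.141, -0.001, 1.666]
force: [-0.2, 0.7, -0.1]
grip_width: 0.0005
grip_force: 0.0
[ 0.4324 -0.1531  0.4043] [-3.1411 -0.0005  1.6671]
[  345    60    96   206 15942]
[[ 434.1449 -236.8166]
 [ 514.4481 -236.9048]
 [ 514.6512  -51.9629]
 [ 434.3481  -51.8747]] [ 0.4343 -0.2369] [ 0.5146 -0.0519]
[ 212  286   85   54 3580]
[[ 297.9678 -310.5468]
 [ 381.1804 -321.5328]
 [ 387.9373 -270.3535]
 [ 304.7246 -259.3676]] [ 0.2992 -0.3193] [ 0.3872 -0.2598]
```

View pics/m_w7.png

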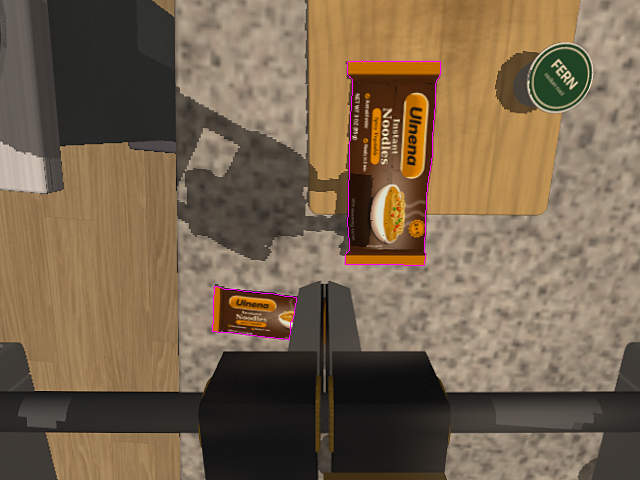

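Run:
```python
from h import *
im=cv2.imread('pics/w7.png'); P=[]
g=cv2.cvtColor(im,cv2.COLOR_BGR2HSV)[...,1].astype(float)
g=cv2.GaussianBlur(g,(9,1),0)
for x in range(445,536,5):
    d=g[203:227,x]-g[206:230,x]; j=d.argmax(); P.append((x,203+j+1))
q=back('w7.png',P,.022)[:,:2]; print([p[1] for p in P]); k=np.polyfit(q[:,0],q[:,1],1)
print(np.degrees(np.arctan(k[0])), np.median(q@[-.0924,.9957]))
```

```text
[np.int64(213), np.int64(213), np.int64(213), np.int64(213), np.int64(213), np.int64(213), np.int64(213), np.int64(213), np.int64(215), np.int64(215), np.int64(215), np.int64(215), np.int64(215), np.int64(215), np.int64(215), np.int64(215), np.int64(215), np.int64(215), np.int64(215)]
3.739122438520651 -0.18740966357096908
```

Run:
```python
from h import *
u=np.array([.9957,.0924]);v=np.array([-.0924,.9957])
def edge(f,rng,lo,hi,axis):
    g=cv2.cvtColor(cv2.imread('pics/'+f),cv2.COLOR_BGR2HSV)[...,1].astype(float)
    g=cv2.GaussianBlur(g,(15,1) if axis==0 else (1,15),0); P=[]
    for s in rng:
        a=g[lo:hi,s] if axis==0 else g[s,lo:hi]
        d=np.abs(np.diff(a)); j=d.argmax(); w=slice(max(j-3,0),j+4)
        e=lo+.5+(d[w]*np.arange(lo,hi-1)[w]).sum()/d[w].sum()
        P.append((s,e) if axis==0 else (e,s))
    q=back(f,P,.022)[:,:2]; q=np.c_[q@u,q@v].astype('float32')
    vx,vy,x,y=cv2.fitLine(q,cv2.DIST_HUBER,0,.001,.001).ravel()
    a=np.degrees(np.arctan2(vy,vx)); print(f,round((a+45)%90-45,2),x,y)
edge('w7.png',range(445,536,3),203,228,0); edge('w7.png',range(5,160,3),297,320,1)
edge('w4.png',range(390,480,3),255,280,0); edge('w5.png',range(445,540,3),205,230,0)
```

```text
w7.png -0.21 0.6149359 -0.4230491
w7.png 11.83 0.66179216 -0.06294158
w4.png -0.8 0.6105111 -0.5297792
w5.png -0.71 0.58779144 -0.42713988
```

Run:
```python
from h import *
u=np.array([.9957,.0924]);v=np.array([-.0924,.9957])
def edge(f,rng,lo,hi,axis):
    g=cv2.cvtColor(cv2.imread('pics/'+f),cv2.COLOR_BGR2HSV)[...,1].astype(float)
    g=cv2.GaussianBlur(g,(15,1) if axis==0 else (1,15),0); P=[]
    for s in rng:
        a=g[lo:hi,s] if axis==0 else g[s,lo:hi]
        d=np.abs(np.diff(a)); j=d.argmax(); w=slice(max(j-3,0),j+4)
        e=.5+(d[w]*np.arange(lo,hi-1)[w]).sum()/d[w].sum()
        P.append((s,e) if axis==0 else (e,s))
    q=back(f,P,.022)[:,:2]; q=np.c_[q@u,q@v].astype('float32')
    vx,vy,x,y=cv2.fitLine(q,cv2.DIST_HUBER,0,.001,.001).ravel()
    a=np.degrees(np.arctan2(vy,vx)); print(f,round((a+45)%90-45,2),x,y)
edge('w7.png',range(445,536,3),203,228,0); edge('w7.png',range(5,160,3),297,320,1)
edge('w4.png',range(390,480,3),255,280,0); edge('w5.png',range(445,540,3),205,230,0)
```

```text
w7.png 0.17 0.57211006 -0.18712479
w7.png -0.06 0.40024033 -0.089538686
w4.png -0.27 0.5787198 -0.18629695
w5.png -0.33 0.5713803 -0.18673961
```

The board hasn't moved: its edge is at -0.187 and 5.3° as before. The packet sticks out 50 mm and is square to within about 0.2°. The arm is clear, so I'm handing in.

```bash
python3 -c "
from station import ctrl
print(ctrl.hand_in())"
```

```text
the job is handed in; nothing more can be done
None
```

I slid the packet so its end sticks out about 50 mm past the board's right short edge, on the mug's side, flat and square to within about 0.2°, and handed the job in at about 14 s; the board stayed put, and the fingers stayed clear of the mug, jam jar and coffee pod.

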